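# Slide the fan remote under the tray's spring clip

## Robot

A 6-joint arm with a two-finger parallel gripper is mounted at the origin on the work surface. World frame = base frame: x ahead of the robot, y to its left, z up, the work surface at z = 0. Lengths are in m, angles in degrees, forces in N, time in s.
With the tool pointing down it reaches from about 0.3 to 0.775 m from the base axis. Payload 14.6 kg.
Tool frame: the origin (TCP) lies at the very end of the fingers, on their centre line; the grasp point (between the pads) lies 19 mm behind it; z points along the fingers, y is the line along which they close (so a half turn about z gives the same grasp; the last joint's range is limited). The gripper opens to 94 mm and grips with 3 to 60 N. Pads are 16 mm wide; open, the fingers measure 119 mm over their backs; the gripper's body (75 mm by 177 mm) begins 78 mm behind the grasp point.
Start: joints at [71.07, 17.183, 87.147, -0, 75.671, -3.816], TCP at [0.143, 0.531, 0.205] pointing down, gripper open.
Joint ranges: [-173.82, 173.82], [-45.26, 126.66], [13.44, 144.39], [-59.66, 239.66], [0, 175.72], [-146.38, 146.38]. Speed limits (degrees/s): [127.2, 127.2, 147.25, 180, 180, 180].

## Interface

Orientations are given as a 3x3 rotation matrix whose columns are the frame's x, y, z axes.
In Python, from plant import telemetry, optics, manip gives the robot as it stands.
- The arm moves only by the tool send_rows, never from a script. Its argument "rows" is one flat list of numbers, 4 for each row, row after row: the shift along the tool's x, y, z in mm, then the turn about the tool's z in degrees. In form: [dx, dy, dz, turn, dx, dy, dz, turn, ...]. A call has 1 to 10 rows; each row shifts and turns the commanded pose from where the row before left it, along the tool's axes as they then stand; what a row does not reach is not made up. A row lasts 1/10 s, in which the tool goes at most 50 mm and 8.59 degrees, less where a joint would pass 70% of its speed; a pose out of reach is approached as far as the arm can. A call with a gripper value outside its range is refused whole. "claw" is the closure, from 0 (fully open) to 1 (shut), set as the call begins (left out, the last holds). The fingers move at their own pace and stop on an object; "squeeze" is the grip in N (left out, the last holds). Time passes only in rows, so rows that do not move let the fingers close. It gives the time, the measured TCP pose, the force, the opening and the grip force at its end, in the units of the state.
- telemetry.sense(): the state, without advancing time (a new reading comes with each control period).
- optics.camera(name): name is "side" or "top"; returns the picture (420x560x3 uint8, red, green, blue); there is no depth.
- optics.calibration(name): a dict with "fx", "fy", "cx", "cy" (pixels), "xyz" and "orientation" of the camera in the world. Camera axes: x right, y down, z forward; pixel columns grow to the right and rows downward; lengths in m; the calibration is good to about 2 mm. A picture is of the moment at which its call begins. calibration takes no time and is no camera call.
- manip.hand_in(): hands the job in; it is judged then, once.
The state is a dict: "time": time; "qpos": joint angles; "qd": joint speeds; "effort": joint torques, N m; "position": TCP position; "eef_rot": TCP orientation; "wrist_force": force on the tool from outside, world axes, zero at the start; "moment": the same for the moment, N m; "opening": finger opening in m; "grasp_force": force on a finger pad.
Only numpy, scipy, OpenCV 4.12 (cv2) and the standard library are available. Lean on these libraries where they do the work, as an engineer would, in place of code of your own. Each camera call takes 0.05 s, during which the arm holds its last target. There are 200 camera calls.

## Task

Put the flat fan remote (the one with a long thin part and a short thick battery end) away in the aluminium tray: lay it flat in the tray, keys up, and slide it thin end first between the two low cheeks and under the spring clip until its nose is up against the end stop. Let go of it there, lying flat and held by the clip, and leave the other things on the sideboard where they are.

Things in the scene. Friction and masses are not known exactly. Their poses are not given: they have to be found in the camera images.
- fan_remote: flat white fan remote, 176 x 44 mm. Its nose part is 14 mm thick with a rounded nose; the last 60 mm at the other end is a battery part 24 mm thick. Origin at the centre of the underside (mid-length); x points to the nose, z up through the keys. About 140 g, centre of mass about 25 mm from the origin towards the battery end
- remote_nose (a point): middle of the tip of the remote's nose: 88 mm along the remote's x from its origin, 7 mm above its underside
- remote_grip (a point): a good place to grip the remote across its width (44 mm): inside the thick battery part, 50 mm from the origin towards the battery end, 12 mm above the underside
- tray: fixed brushed aluminium tray, 335 x 124 mm, rim 12 mm high, floor 4 mm thick. Origin on the sideboard surface, z up; x is the slide-in direction, towards the clip. In its frame it spans x -175 to 160, y -62 to 62 mm; open floor from x = -172 to 40 mm, then the clip bay up to the end stop at x = 150 mm. Two clip posts and their cross pin at x = 133 mm are 44 mm high
- tray_stop (a point): foot of the steel end stop: centre of its face, on the tray floor (tray x = 150 mm, z = 4 mm); same axes as the tray. The stop is 16 mm high
- tray_mouth (a point): on the tray floor at the bay's mouth, below the clip's front edge (tray x = 58 mm); same axes as the tray. From here to the stop run two parallel steel cheeks, 54 mm apart and 10 mm high, flared outwards in front from x = 58 back to 40 mm
- clip_lip (a point): lowest line of the spring clip, at its middle (tray x = 83 mm). The clip is a bent steel leaf 36 mm wide: from its front edge (25 mm in front, 22 mm above the floor) it slopes down to this lip, 10 mm above the floor at rest, then rises to the cross pin. A 14 mm thick thing pushed in lifts it 4 mm and is pressed down with 2 to 3 N
- clip (a joint): angle of the spring clip, rad: 0 at rest, about 0.08 with the thin part of the remote below its lip, 0.5 at most; sprung shut
- projector_remote: bystander: red projector remote, a plain even slab 130 x 48 x 20 mm with no step, lying on the sideboard; origin at the centre of its underside, x along its length
- freshener: bystander: chrome air freshener shaped like a pocket lighter, lying flat, 80 x 38 x 16 mm; origin at the centre of its underside, x along its length
- coaster: bystander: round wooden coaster, 90 mm across, 8 mm thick; origin at the centre of its underside
- candle_jar: bystander: standing candle jar, 76 mm across, 85 mm high; origin at the centre of its underside
- dish: bystander: white bowl, 130 mm across, 45 mm high; origin at the centre of its underside
- book: bystander: lying book 200 x 140 x 24 mm; origin at the centre of its underside
Mind the look-alikes: they are no part of the job. What is meant by the fan_remote is not pink or turquoise, and is the larger of those in its own colour.

How it is judged:
By the outcome, as a careful person would: the job done as asked, in the order asked, and still so for the second after the job is handed in, with the robot touching nothing.
It also fails if it takes over 45 s, if anything falls off the work surface, if the arm or the gripper's body presses on something with over 40 N, if the wrist force passes 120 N, or if a joint passes its speed limit or range.

## Working session

There is one attempt and no reset: what is moved stays moved. The work goes in short steps, Python scripts to look and compute and a tool call to move; the robot and the scene stay as the last step left them, time stands still between calls to the robot, and variables do not carry over. Pictures are saved under pics/ and viewed, at most 10 in all, crops included, and the job is handed in when it is done.

Besides the shell and the picture viewer there is one more tool, called in YAML: its name, and indented under it one key for each argument. send_rows: Moves the arm, as the interface text tells. Its arguments: {"type":"object","properties":{"rows":{"type":"array"},"claw":{"type":"number"},"squeeze":{"type":"number"}},"required":["rows"]}

```bash
mkdir -p pics; python3 - <<'E'
from plant import telemetry, optics
import cv2
for n in ("top","side"):
    cv2.imwrite(f"pics/{n}0.png",optics.camera(n)[:,:,::-1]); print(n,optics.calibration(n))
s=telemetry.sense(); print(s["time"],s["position"],s["eef_rot"],s["opening"])
E
```

```text
top {'fx': 399.9123703390204, 'fy': 399.9123703390204, 'cx': 282.6870591920275, 'cy': 207.1237443517007, 'xyz': array([0.33115023, 0.00286251, 0.99730825]), 'orientation': array([[-0.01162546, -0.99441337,  0.10491379],
       [-0.99928241,  0.01533631,  0.03463334],
       [-0.03604885, -0.10443588, -0.99387807]])}
side {'fx': 521.189352829424, 'fy': 521.189352829424, 'cx': 279.76440343771907, 'cy': 213.94937258198544, 'xyz': array([-0.17134056, -0.96552615,  0.94969906]), 'orientation': array([[ 0.86310695, -0.30814791,  0.40011405],
       [-0.50500302, -0.53334019,  0.67861638],
       [ 0.00428268, -0.78777732, -0.61594525]])}
0.1 [0.14333482 0.53074407 0.20493255] [[-9.65411186e-01  2.60731911e-01 -3.36962709e-04]
 [ 2.60732121e-01  9.65410662e-01 -1.00766070e-03]
 [ 6.25780930e-05 -1.06066391e-03 -9.99999436e-01]] 0.09408905366951799
```

View pics/top0.png

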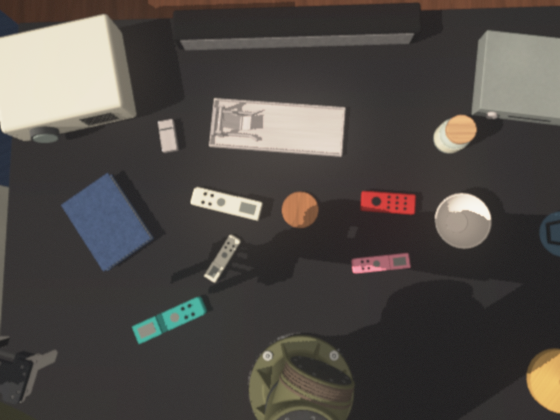

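View pics/side0.png

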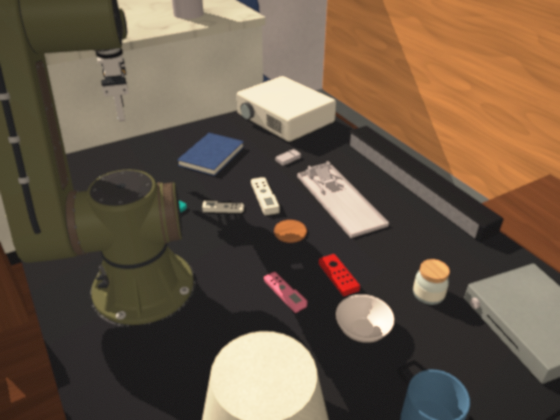

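The two white candidates are the large one at top (226,204) and the small one at (222,259). Turquoise (169,320) and pink (381,263) are ruled out by colour. The larger white one fits, so I'll confirm it and find which end is thick.

```bash
cat > h.py <<'E'
import numpy as np, cv2
from plant import telemetry, optics
def ray(n,uv,z):
    c=optics.calibration(n); R=np.array(c["orientation"]); p=np.array(c["xyz"])
    d=R@np.array([(uv[0]-c["cx"])/c["fx"],(uv[1]-c["cy"])/c["fy"],1.]); return p+d*(z-p[2])/d[2]
def proj(n,X):
    c=optics.calibration(n); q=np.array(c["orientation"]).T@(np.array(X)-c["xyz"])
    return np.array([c["fx"]*q[0]/q[2]+c["cx"],c["fy"]*q[1]/q[2]+c["cy"]])
def blob(im,seed,thr=110):
    m=(im.min(2)>thr).astype(np.uint8); m=cv2.morphologyEx(m,cv2.MORPH_CLOSE,np.ones((5,5)))
    cs,_=cv2.findContours(m,cv2.RETR_EXTERNAL,cv2.CHAIN_APPROX_NONE)
    return max((c for c in cs if cv2.pointPolygonTest(c,seed,False)>=0),key=cv2.contourArea)
def box(n,c,z):
    P=np.array([ray(n,p[0],z)[:2] for p in c])*1000
    (ctr,wh,a)=cv2.minAreaRect(P.astype(np.float32)); return ctr,wh,a,cv2.boxPoints((ctr,wh,a))
E
python3 - <<'E'
from h import *
t=optics.camera("top"); s=optics.camera("side")
a=cv2.resize(t[180:290,180:280],None,fx=5,fy=5,interpolation=2)[:,:,::-1]
b=cv2.resize(s[165:225,190:290],None,fx=3,fy=3,interpolation=2)[:,:,::-1]
o=np.zeros((550,800,3),np.uint8); o[:,:500]=a; o[:180,500:800]=b
cv2.imwrite("pics/c1.png",o)
for nm,sd,z in (("remote",(226,204),.018),("small",(222,262),.015),("tray",(300,130),.012)):
    c=blob(t,sd,90); r=box("top",c,z); print(nm,r[0],r[1],r[2],r[3].round(0).tolist())
E
```

```text
remote (447.298828125, 178.8224639892578) (178.01979064941406, 50.21847152709961) 75.56146240234375 [[401.0, 99.0], [449.0, 86.0], [494.0, 259.0], [445.0, 271.0]]
small (311.3145446777344, 187.02084350585938) (34.21437072753906, 123.16300201416016) 57.430545806884766 [[250.0, 206.0], [354.0, 139.0], [372.0, 168.0], [269.0, 235.0]]
tray (640.8289184570312, 50.60816955566406) (339.266845703125, 130.99366760253906) 84.51087951660156 [[559.0, -112.0], [690.0, -125.0], [722.0, 213.0], [592.0, 226.0]]
```

View pics/c1.png

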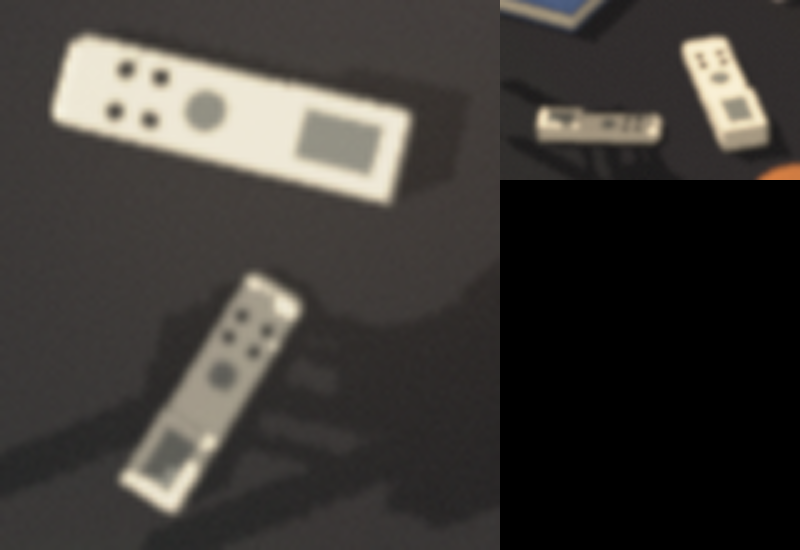

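The crop confirms it. The large white remote (top 226,204) has its step and thick battery part at the right (+y small) end and its nose at the left, keys up. Next I'll refine the poses with edge fits.

```bash
cat > m.py <<'E'
from h import *
def fit(P):
    vx,vy,x,y=cv2.fitLine(P.astype(np.float32),cv2.DIST_HUBER,0,.01,.01).ravel()
    if vy<0: vx,vy=-vx,-vy
    return np.array([x,y]),np.array([vx,vy])
def edges(c,z,L,W,name):
    # points of contour split into 4 sides in the box frame; heights z=(far,near,plus,minus)
    ctr,wh,a,b=box("top",c,.012); ctr=np.array(ctr)
    e=sorted([(b[1]-b[0]),(b[2]-b[1])],key=np.linalg.norm)[1]; e/=np.linalg.norm(e); e*=np.sign(e[1]); n=np.array([-e[1],e[0]])
    Q=np.array([ray("top",p[0],.012)[:2]*1000 for p in c])-ctr; s,t=Q@e,Q@n
    out={}
    for k,m,zz in (("far",(t<-W/2+8)&(abs(s)<L/2-12),z[0]),("near",(t>W/2-8)&(abs(s)<L/2-12),z[1]),("plus",(s>L/2-6)&(abs(t)<W/2-10),z[2]),("minus",(s<-L/2+6)&(abs(t)<W/2-10),z[3])):
        P=np.array([ray("top",p[0],zz)[:2]*1000 for p in c[m]]); p,d=fit(P); out[k]=(p,d); print(name,k,p.round(1),"ang",round(np.degrees(np.arctan2(d[1],d[0])),2))
    return out
def dist(o,a,b):
    d=o["far"][1]; n=np.array([d[1],-d[0]]); ax=n if a=="far" else d
    return abs((o[a][0]-o[b][0])@ax)
if __name__=="__main__":
    t=optics.camera("top")
    for nm,sd,L,W,z in (("tray",(300,130),335,124,(.012,0,.012,.012)),("remote",(226,204),176,44,(.014,0,.014,0))):
        o=edges(blob(t,sd,110),z,L,W,nm)
        print(nm,"W",dist(o,"far","near"),"L",dist(o,"plus","minus"))
E
python3 m.py
```

```text
tray far [703.5  44.5] ang 84.48
tray near [580.5  54.7] ang 84.5
tray plus [664.4 216.3] ang 174.73
tray minus [ 625.2 -116.3] ang 174.44
tray W 123.361496 L 334.75607
remote far [469.5 173.6] ang 75.89
remote near [425.3 182.2] ang 75.55
remote plus [469.  264.1] ang 165.54
remote minus [427.5  96.4] ang 166.4
remote W 44.930855 L 172.7342
```

send_rows:
  rows: [0, 0, 0, 8, 0, 0, 0, 8, 0, 0, 0, 8, 0, 0, 0, 8, 0, 0, 0, 8, 0, 0, 0, 8, 0, 0, 0, 8, 0, 0, 0, 8, 0, 0, 0, 8, 0, 0, 0, 8]
  claw: 0

```text
time: 1.25
position: [0.1434, 0.5309, 0.2053]
eef_rot: [[0.095, 0.995, -0.0], [0.995, -0.095, -0.0], [-0.0, -0.0, -1.0]]
wrist_force: [-0.1, 0.6, 0.4]
opening: 0.0941
grasp_force: 0.0
```

send_rows:
  rows: [0, 0, 0, 5, 0, 0, 0, 4.2, -24, 30, 0, 0, -24, 30, 0, 0, -24, 30, 0, 0, -24, 30, 0, 0, -24, 30, 0, 0, -24, 30, 0, 0, -24, 30, 0, 0]

```text
time: 2.15
position: [0.306, 0.3149, 0.2055]
eef_rot: [[0.247, 0.969, 0.0], [0.969, -0.247, 0.0], [0.0, 0.0, -1.0]]
wrist_force: [0.7, -0.4, -0.2]
opening: 0.0941
grasp_force: 0.0
```

send_rows:
  rows: [-24, 28, 0, 0, -24, 28, 0, 0, -24, 28, 0, 0, -24, 28, 0, 0, -24, 28, 20, 0, -24, 28, 30, 0, 0, 3, 30, 0, 0, 0, 30, 0, 0, 0, 10, 0, 0, 0, 0, 0]

```text
time: 3.15
position: [0.4349, 0.1344, 0.0848]
eef_rot: [[0.247, 0.969, -0.002], [0.969, -0.247, -0.0], [-0.001, -0.002, -1.0]]
wrist_force: [0.1, 0.1, 0.2]
opening: 0.094
grasp_force: 0.0
```

```bash
python3 - <<'E'
from h import *
s=telemetry.sense(); p=np.array(s["position"])*1000; print(p.round(1),np.array(s["eef_rot"]).round(3).tolist())
d=np.array([435.7,132.5])-p[:2]; R=np.array(s["eef_rot"]); print("tool dx,dy",d@R[:2,0],d@R[:2,1],"dz to 3mm",p[2]-3)
t=optics.camera("top"); s=optics.camera("side")
cv2.imwrite("pics/c2.png",np.hstack([cv2.resize(t[140:300,140:310],None,fx=2.3,fy=2.3),cv2.resize(s[120:280,180:350],None,fx=2.3,fy=2.3)])[:,:,::-1])
E
```

```text
[434.9 134.4  84.8] [[0.247, 0.969, -0.002], [0.969, -0.247, -0.0], [-0.001, -0.002, -1.0]]
tool dx,dy -1.6898417841226676 1.2423514255051527 dz to 3mm 81.80011954677393
```

View pics/c2.png

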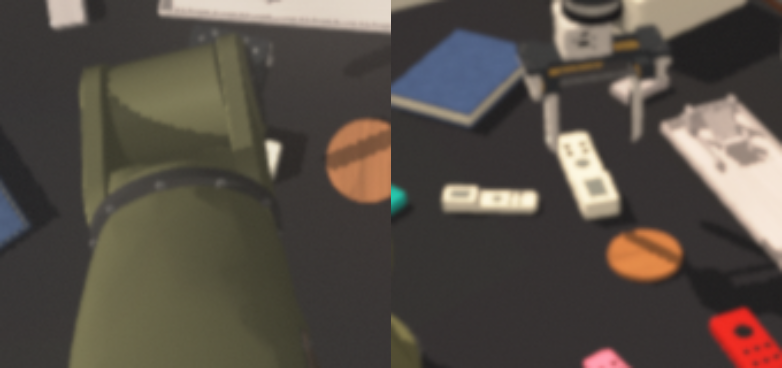

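In the side view, the fingers straddle the remote at crop (550–635, 130) and both sides are clear. I'll descend and grip.

send_rows:
  rows: [-2, 1, 15, 0, 0, 0, 20, 0, 0, 0, 20, 0, 0, 0, 15, 0, 0, 0, 8, 0, 0, 0, 3, 0, 0, 0, 0, 0, 0, 0, 0, 0]

```text
time: 4.05
position: [0.4364, 0.1324, 0.0053]
eef_rot: [[0.247, 0.969, 0.001], [0.969, -0.247, 0.0], [0.001, 0.001, -1.0]]
wrist_force: [-0.1, 0.4, 0.7]
opening: 0.0942
grasp_force: 0.0
```

send_rows:
  rows: [0, 0, 0, 0, 0, 0, 0, 0, 0, 0, 0, 0, 0, 0, 0, 0, 0, 0, 0, 0, 0, 0, 0, 0, 0, 0, 0, 0, 0, 0, 0, 0]
  claw: 1
  squeeze: 30

```text
time: 4.85
position: [0.4358, 0.1323, 0.0044]
eef_rot: [[0.247, 0.969, -0.0], [0.969, -0.247, -0.0], [-0.0, -0.0, -1.0]]
wrist_force: [-1.5, -0.1, 1.1]
opening: 0.0437
grasp_force: 30.0
```

send_rows:
  rows: [0, 0, -10, 0, 0, 0, -20, 0, 0, 0, -25, 0, 0, 0, -20, 0, 0, 0, -10, -4.4, 0, 0, 0, -4.4, -20, 10, 0, 0, -27, 20, 0, 0, -25, 23, 0, 0, -25, 25, 0, 0]

```text
time: 5.85
position: [0.5049, 0.0271, 0.0903]
eef_rot: [[0.096, 0.995, 0.001], [0.995, -0.096, -0.0], [-0.0, 0.001, -1.0]]
wrist_force: [0.6, 0.7, -1.3]
opening: 0.0439
grasp_force: 30.0
```

send_rows:
  rows: [-25, 25, 0, 0, -25, 25, 0, 0, -20, 25, 0, 0, 0, 25, 0, 0, 0, 20, 0, 0, 0, 15, 0, 0, 0, 0, 0, 0, 0, 0, 0, 0, 0, 0, 0, 0]

```text
time: 6.75
position: [0.6312, -0.0543, 0.0897]
eef_rot: [[0.096, 0.995, -0.0], [0.995, -0.096, 0.0], [-0.0, -0.0, -1.0]]
wrist_force: [-0.0, 0.3, -0.4]
opening: 0.0442
grasp_force: 30.0
```

```bash
python3 - <<'E'
from h import *
s=telemetry.sense(); p=np.array(s["position"])*1000; R=np.array(s["eef_rot"]); print(p.round(1),R.round(4).tolist(),s["grasp_force"],s["opening"])
d=np.array([632,-54.8])-p[:2]; print("tool dx,dy",d@R[:2,0],d@R[:2,1],"yaw",np.degrees(np.arctan2(R[1,0],R[0,0])))
t=optics.camera("top"); s=optics.camera("side")
cv2.imwrite("pics/c3.png",np.hstack([cv2.resize(t[60:220,180:370],None,fx=2,fy=2),cv2.resize(s[120:280,240:430],None,fx=2,fy=2)])[:,:,::-1])
E
```

```text
[631.2 -54.3  89.7] [[0.096, 0.9954, -0.0003], [0.9954, -0.096, 0.0], [-0.0, -0.0003, -1.0]] 29.965738356113434 0.0441872268765036
tool dx,dy -0.42083711216318087 0.8380597894246248 yaw 84.48958511305541
```

View pics/c3.png

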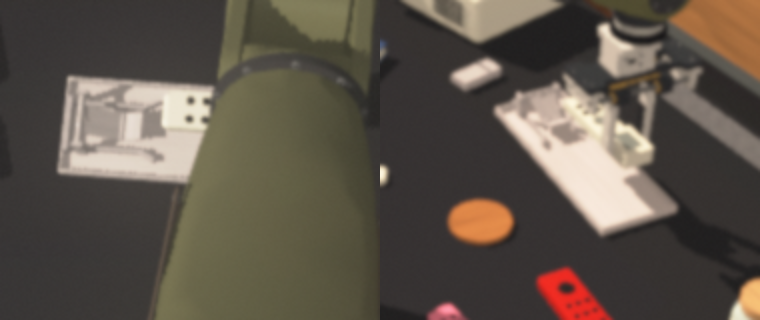

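The remote is held level, its nose at top-view pixel (261,115) and pointing at the bay. I'll check the nose point numerically.

```bash
python3 - <<'E'
from h import *
u=np.array([.0958,.9954]); n=np.array([-.9954,.0958])
for q in ((261.7,106.5),(261.7,124),(261.7,115.3)):
    P=ray("top",q,.0985)[:2]*1000; print(P.round(1),"tray x",P@u-119.05,"tray y",P@n+634.3)
E
```

```text
[662.2  80.3] tray x 24.336698573876347 tray y -17.19883749291705
[620.4  80.6] tray x 20.58131967889385 tray y 24.50242629896036
[641.1  80.4] tray x 22.443847223568312 tray y 3.820158375507617
```

send_rows:
  rows: [0, 1, 15, 0, 0, 0, 20, 0, 0, 0, 20, 0, 0, 0, 14, 0, 0, 0, 7, 0, 0, 0, 3, 0, 0, 0, 2, 0, 0, 0, 0, 0]

```text
time: 7.65
position: [0.6331, -0.0546, 0.0089]
eef_rot: [[0.096, 0.995, 0.001], [0.995, -0.096, -0.0], [-0.0, 0.001, -1.0]]
wrist_force: [-0.5, -0.4, -1.3]
opening: 0.0439
grasp_force: 30.0
```

```bash
python3 - <<'E'
from h import *
s=telemetry.sense(); print(np.array(s["position"])*1000, s["wrist_force"],s["moment"])
t=optics.camera("top")
cv2.imwrite("pics/c4.png",cv2.resize(t[90:165,200:300],None,fx=7,fy=7,interpolation=2)[:,:,::-1])
E
```

```text
[633.12979135 -54.57363793   8.85549653] [-0.54771472 -0.3849121  -1.26060571] [-0.04502261  0.06929815  0.03382266]
```

View pics/c4.png

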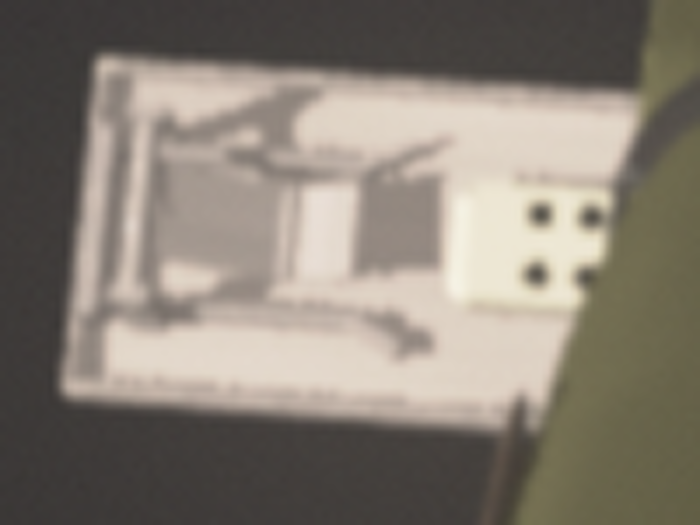

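The nose now sits in front of the flares at crop (445,242), with keys at (540,243). I'll compute its lateral offset from the tray axis.

```bash
python3 - <<'E'
from h import *
u=np.array([.0958,.9954]); n=np.array([-.9954,.0958])
f=lambda q:((q[0]+.5)/7-.5+200,(q[1]+.5)/7-.5+90)
def pr(nm,q,z):
    P=ray("top",f(q),z)[:2]*1000; print(nm,"tray x %.1f y %.1f"%(P@u-119.05,P@n+634.3))
for nm,q,z in (("nose tip",(446,242),.011),("k1",(541,214),.018),("k2",(537,273),.018),("k3",(591,217),.018),("k4",(587,276),.018),("far edge",(490,180),.018),("near edge",(480,303),.011),
 ("clip front far",(360,180),.022),("clip front near",(350,275),.022),("pin far",(147,120),.048),("pin near",(125,305),.048)): pr(nm,q,z)
p=np.array([633.13,-54.57]); print("grip",p@u-119.05,p@n+634.3)
E
```

```text
nose tip tray x 26.7 y -2.7
k1 tray x -7.4 y -13.4
k2 tray x -7.8 y 8.5
k3 tray x -25.4 y -13.6
k4 tray x -25.8 y 8.3
far edge tray x 12.1 y -24.6
near edge tray x 12.4 y 19.0
clip front far tray x 58.5 y -19.9
clip front near tray x 58.9 y 15.4
pin far tray x 131.9 y -27.5
pin near tray x 132.9 y 39.6
grip -112.715124 -1.145407999999975
```

Lateral alignment with the clip is within about 1 mm (keys' midline at y −2.5, clip −2.2). I'll slide it in.

send_rows:
  rows: [6, 0, 0.4, 0, 10, 0, 0, 0, 10, 0, 0, 0, 10, 0, 0, 0, 10, 0, 0, 0, 10, 0, 0, 0, 10, 0, 0, 0, 10, 0, 0, 0, 10, 0, 0, 0, 0, 0, 0, 0]

```text
time: 8.7
position: [0.6415, 0.0325, 0.0085]
eef_rot: [[0.095, 0.995, 0.001], [0.995, -0.095, 0.0], [0.0, 0.001, -1.0]]
wrist_force: [1.0, 2.4, 4.1]
opening: 0.0434
grasp_force: 30.0
```

send_rows:
  rows: [8, 0, 0, 0, 8, 0, 0, 0, 6, 0, 0, 0, 4, 0, 0, 0, 3, 0, 0, 0, 2, 0, 0, 0, 0, 0, 0, 0]

```text
time: 9.4
position: [0.6444, 0.0616, 0.0085]
eef_rot: [[0.096, 0.995, 0.0], [0.995, -0.096, -0.001], [-0.001, 0.001, -1.0]]
wrist_force: [-0.4, -6.1, 6.0]
opening: 0.0436
grasp_force: 30.0
```

send_rows:
  rows: [2, 0, 0, 0, 2, 0, 0, 0, 1, 0, 0, 0, 0, 0, 0, 0]

```text
time: 9.8
position: [0.6448, 0.0663, 0.0085]
eef_rot: [[0.096, 0.995, 0.0], [0.995, -0.096, -0.001], [-0.001, 0.001, -1.0]]
wrist_force: [-0.8, -7.8, 6.0]
opening: 0.0441
grasp_force: 30.0
```

send_rows:
  rows: [1, 0, 0, 0, 1, 0, 0, 0, 0, 0, 0, 0]

```text
time: 10.1
position: [0.645, 0.0682, 0.0085]
eef_rot: [[0.096, 0.995, 0.0], [0.995, -0.096, -0.001], [-0.001, 0.001, -1.0]]
wrist_force: [-0.7, -8.2, 6.2]
opening: 0.0437
grasp_force: 30.0
```

send_rows:
  rows: [1, 0, 0, 0, 0, 0, 0, 0]

```text
time: 10.3
position: [0.6451, 0.0692, 0.0085]
eef_rot: [[0.096, 0.995, 0.0], [0.995, -0.096, -0.001], [-0.001, 0.001, -1.0]]
wrist_force: [-0.4, -9.2, 6.2]
opening: 0.0441
grasp_force: 30.0
```

send_rows:
  rows: [1, 0, 0, 0, 0, 0, 0, 0]

```text
time: 10.5
position: [0.6452, 0.0702, 0.0085]
eef_rot: [[0.096, 0.995, 0.0], [0.995, -0.096, -0.001], [-0.001, 0.001, -1.0]]
wrist_force: [-1.2, -8.4, 6.4]
opening: 0.0438
grasp_force: 30.0
```

send_rows:
  rows: [1, 0, 0, 0, 0, 0, 0, 0]

```text
time: 10.7
position: [0.6453, 0.0706, 0.0085]
eef_rot: [[0.097, 0.995, 0.0], [0.995, -0.097, -0.002], [-0.002, 0.0, -1.0]]
wrist_force: [-2.0, -12.6, 6.0]
opening: 0.0437
grasp_force: 30.0
```

```bash
python3 - <<'E'
from h import *
t=optics.camera("top"); s=optics.camera("side")
cv2.imwrite("pics/c5.png",np.hstack([cv2.resize(t[90:165,200:270],None,fx=5.5,fy=5.5,interpolation=2),cv2.resize(s[150:225,290:360],None,fx=5.5,fy=5.5,interpolation=2)])[:,:,::-1])
E
```

```text
(no output)
```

View pics/c5.png

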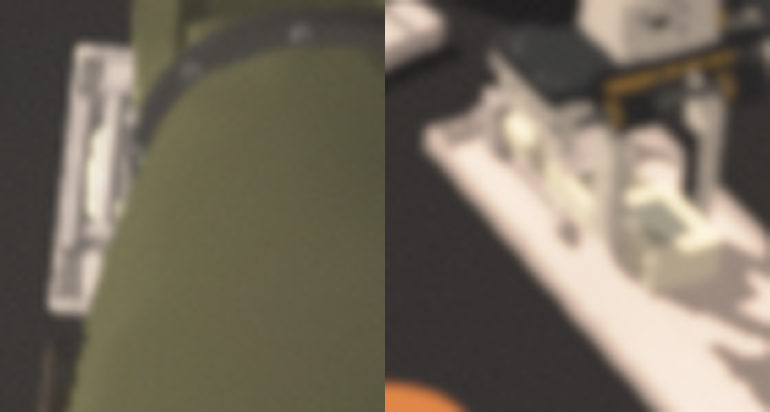

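The nose is near the stop in the top view at (95,170), and the force has jumped while motion stalled. One more small push should confirm contact.

send_rows:
  rows: [1, 0, 0, 0, 0, 0, 0, 0]

```text
time: 11.0
position: [0.6453, 0.0707, 0.0084]
eef_rot: [[0.097, 0.995, -0.0], [0.995, -0.097, -0.003], [-0.003, 0.0, -1.0]]
wrist_force: [-3.0, -17.5, 7.4]
opening: 0.044
grasp_force: 30.0
```

send_rows:
  rows: [0.7, 0, 0, 0, 0, 0, 0, 0]

```text
time: 11.2
position: [0.6453, 0.0708, 0.0085]
eef_rot: [[0.097, 0.995, -0.0], [0.995, -0.097, -0.004], [-0.004, -0.0, -1.0]]
wrist_force: [-3.4, -20.7, 7.6]
opening: 0.0438
grasp_force: 30.0
```

It's against the stop. I'll release part-way, to stay inside the tray rims, then rise.

send_rows:
  rows: [0, 0, 0, 0, 0, 0, 0, 0, 0, 0, 0, 0, 0, 0, 0, 0, 0, 0, 0, 0]
  claw: 0.36

```text
time: 11.7
position: [0.6452, 0.0739, 0.008]
eef_rot: [[0.096, 0.995, -0.0], [0.995, -0.096, 0.0], [0.0, -0.0, -1.0]]
wrist_force: [0.0, -0.2, 0.4]
opening: 0.0604
grasp_force: 0.0
```

send_rows:
  rows: [0, 0, -5, 0, 0, 0, -15, 0, 0, 0, -25, 0, 0, 0, -30, 0, 0, 0, -30, 0, 0, 0, -30, 0, -40, 0, 0, 0, -40, 0, 0, 0, -40, 0, 0, 0, -40, 0, 0, 0]

```text
time: 12.7
position: [0.6297, -0.0871, 0.1447]
eef_rot: [[0.096, 0.995, 0.002], [0.995, -0.096, -0.0], [-0.0, 0.002, -1.0]]
wrist_force: [0.0, 0.5, -0.1]
opening: 0.0602
grasp_force: 0.0
```

send_rows:
  rows: [-40, 0, 0, 0, -40, 0, 0, 0, -40, 0, 0, 0, -40, 0, 0, 0, 0, 0, 0, 0, 0, 0, 0, 0]

```text
time: 13.3
position: [0.6144, -0.2454, 0.144]
eef_rot: [[0.097, 0.995, 0.001], [0.995, -0.097, -0.0], [-0.0, 0.001, -1.0]]
wrist_force: [-0.4, 0.2, 0.3]
opening: 0.0598
grasp_force: 0.0
```

```bash
python3 - <<'E'
from h import *
t=optics.camera("top"); s=optics.camera("side")
cv2.imwrite("pics/c6.png",np.hstack([cv2.resize(t[85:175,190:290],None,fx=4,fy=4,interpolation=2),cv2.resize(s[140:230,280:380],None,fx=4,fy=4,interpolation=2)])[:,:,::-1])
E
```

```text
(no output)
```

View pics/c6.png

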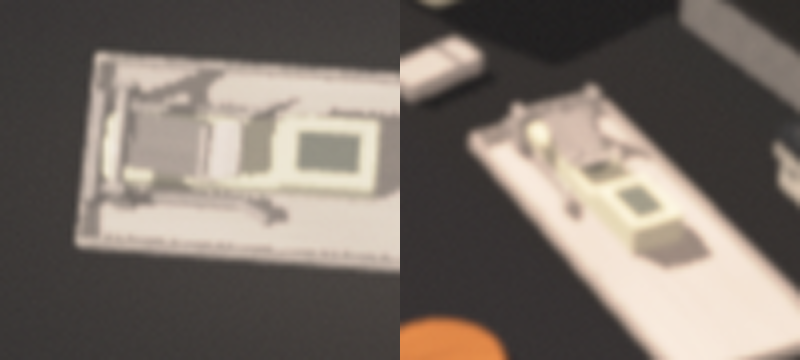

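The remote lies flat between the cheeks and under the clip, its nose by the stop at crop (103,150) and its battery end at (378,155). A last number check comes before handing in.

```bash
python3 - <<'E'
from h import *
from plant import manip
u=np.array([.0958,.9954])
for q,z in (((104,150),.011),((378,155),.026)):
    P=ray("top",((q[0]+.5)/4-.5+190,(q[1]+.5)/4-.5+85),z)[:2]*1000; print(P@u-119.05)
print(manip.hand_in())
E
```

```text
148.9311393718957
-26.828201864237016
the job is handed in; nothing more can be done
None
```

The fan remote is in the tray, lying flat with keys up under the clip; its nose pressed firmly against the end stop and measured within about 1 mm of it after release, and the job is handed in (result not shown).

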